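# Seat a grinding wheel's axle in the balancing stand

## Task

Take the grinding wheel out of its wooden rest and lower its axle into the two open slots of the balancing stand, both ends together, then press it gently down past the spring plungers until both ends sit fully home on the slot floors, and let go. Do not force the axle against the stand, and leave the other things on the bench where they are.

Things in the scene. Friction and masses are not known exactly. Their poses are not given: they have to be found in the camera images.
- wheel_centre (a point): Centre of the loose grinding wheel: grey stone disc, diameter 84 mm, 16 mm thick, standing upright, steel axle of diameter 10 mm level along the point's y. Steel flanges (diameter 32 mm) stand 3 mm proud of both faces, then nuts (diameter 16 mm). 0.25 to 0.46 kg. Grasp the disc across its flat faces from above, over the flanges; rigid, a 60 N grip is fine.
- axle_end_a (a point): Point on the axle's axis, 75 mm from the wheel's centre along its +y. An end cap of diameter 16 mm covers the axle from 81 to 88 mm from the centre.
- axle_end_b (a point): Point on the axle's axis, 75 mm from the wheel's centre along its -y; end cap as on the other end.
- rest: Fixed wooden rest, 100 (x) x 58 (y) x 36 mm high, origin at the centre of its underside. The wheel's rim stands in an 18 mm wide groove along x, the axle along y, its axis 57.8 mm above the rest's underside; it lifts straight up.
- stand: Fixed balancing stand; origin at the centre of the underside of its dark base plate, 160 (x) x 200 (y) x 10 mm. An aluminium carriage on it carries two upright cheek plates, centred 70 mm either side of the middle along y, each 12 mm thick (y) and 112 mm wide (x), tops 100 mm above the underside. The axle belongs parallel to y, wheel midway between the cheeks (5 mm play lengthways).
- slots_nominal (a point): Point fixed to the stand's base, 72 mm above its underside, where a seated wheel's centre lies if the carriage is in its middle place. In truth the carriage is clamped rigidly anywhere up to 24 mm either way along the stand's x, which shifts BOTH SLOTS ALIKE; no reading shows it: find it by feel or by eye. Contact of wheel and stand above 30 N counts as forcing.
- plunger_l (a joint): Sprung ball (radius 4 mm) in the slot of the +y cheek; m pushed back, 0 = out. Each cheek has in mid-width a vertical open slot, 12 mm wide (x) with 2 mm rounded lips, floor 67 mm above the stand's underside. The ball, centre 80 mm up, reaches 3.5 mm into the slot from its +x wall and springs out over the seated axle. Passing both takes 8 to 20 N in all, more than the wheel's weight.
- plunger_r (a joint): The same sprung ball in the slot of the -y cheek; m pushed back, 0 = out. It stays at 0 both before the axle reaches it and once the axle is home under it.
- cast_upper_1: Loose tan plaster cast, 56 x 68 x 32 mm, origin at the centre of its underside; bystander.
- brush_wheel_1: Loose black brush wheel lying flat, diameter 70 mm, 16 mm high, origin at the centre of its underside; bystander.
- impression_tray_1: Loose metal impression tray, 85 x 74 x 16 mm, origin at the centre of its underside; bystander.

How it is judged (in metres and radians):
On the way:
1. the wheel is lifted clear of its rest (height (world z) of wheel_centre above 0.11 m), for 0.1 s.
At the end, for the whole second after the job is handed in: Both axle ends lie on the two slot floors (axis within 2.5 mm of 72 mm above the stand's underside), the wheel midway between the cheeks within 8 mm, within 28 mm of the stand's middle along x, axle parallel to the stand's y within 0.06 rad; the wheel released and at rest (z of axle_end_a in the frame of stand between 0.069 and 0.0745 m and z of axle_end_b in the frame of stand between 0.069 and 0.0745 m and y of wheel_centre in the frame of stand between -0.008 and 0.008 m and x of wheel_centre in the frame of stand between -0.028 and 0.028 m and angle between the y axis of wheel_centre and the y axis of stand, either way round below 0.06 rad and contact force between wheel and the fingers below 0.1 N and linear speed of wheel below 0.02 m/s); the robot touches nothing.
It fails at once if the wheel or axle is forced against the stand (over 30 N) (contact force between wheel and stand above 30 N).
It fails at once if a bystander is moved by more than 25 mm (distance of any of cast_upper_1, brush_wheel_1, impression_tray_1 from where it was at the start of the episode above 0.025 m).
It also fails if it takes over 69 s, if anything falls off the work surface, if the arm or the gripper's body presses on something with over 40 N, if the wrist force passes 120 N, or if a joint passes its speed limit or range.

## Robot

A 6-joint arm with a two-finger parallel gripper is mounted at the origin on a cart in front of the work surface, level with it; the furniture and walls round the work are solid. World frame = base frame: x ahead of the robot, y to its left, z up, the work surface at z = 0. Lengths are in m, angles in degrees, forces in N, time in s.
With the tool pointing down it reaches from about 0.375 to 0.925 m from the base axis. Payload 5.7 kg.
Tool frame: the origin (TCP) lies on the mounting face of the last link; the fingertips stand 173 mm ahead of it and the grasp point (between the pads) lies arm.grasp_offset ahead of it (arm.grasp_offset is the distance from the TCP to the grasp point, in m); z points along the fingers, y is the line along which they close (so a half turn about z gives the same grasp; the last joint's range is limited). The gripper opens to 85 mm and grips with 20 to 120 N. Pads are 22 mm wide; open, the fingers measure 114 mm over their backs; the gripper's body (76 mm by 85 mm) begins 54 mm behind the grasp point. The pads swing forward as they close: fully open they stand 13 mm farther back than shut.
Start: joints at [58.665, 20.558, 86.54, -0, 72.909, -6.595], TCP at [0.251, 0.545, 0.405] pointing down, gripper open.
Joint ranges: [-170.27, 170.27], [-57.76, 135], [12.27, 136.19], [-55.21, 235.2], [11.17, 155.16], [-170.74, 170.74]. Speed limits (degrees/s): [136.94, 136.94, 180, 180, 180, 180].

## Interface

Orientations are given as a 3x3 rotation matrix whose columns are the frame's x, y, z axes.
In Python, from plant import arm gives the robot as it stands. The module is installed in compiled form; this text tells all that it offers.
- The arm moves only by the tool send_rows, never from a script. Its argument "motion" is text: rows parted by semicolons, each of 5 numbers parted by spaces: the shift along the tool's x, y, z as a fraction of full scale, then the turn about the tool's z as a fraction of full scale, then the opening, from -1 (shut) to 1 (fully open). A call has 1 to 10 rows; each row shifts and turns the commanded pose from where the row before left it, along the tool's axes as they then stand; what a row does not reach is not made up. Full scale, the value 1, is 30 mm for a shift and 5 degrees for a turn. A row lasts 1/12 s, in which the tool goes at most 41.7 mm and 7.16 degrees, less where a joint would pass 70% of its speed; a pose out of reach is approached as far as the arm can. A call with a number of a shift or a turn outside -1 to 1 is refused whole. A call with a gripper value outside its range is refused whole. The fingers move at their own pace and stop on an object; "squeeze" is the grip in N (left out, the last holds). Time passes only in rows, so rows that do not move let the fingers close. It gives the time, the measured TCP pose, the force, the opening and the grip force at its end, in the units of the state.
- arm.read_state(): the state, without advancing time (a new reading comes with each control period).
- arm.grab_frame(name): name is "scene" or "side" or "wrist"; returns the picture (400x640x3 uint8, red, green, blue); there is no depth.
- arm.camera_model(name): a dict with "fx", "fy", "cx", "cy" (pixels), "k1" (the pictures are not rectified: a ray, as slopes to the right and down, at radius r is drawn at 1 + k1 r^2 times it, then the intrinsics apply), "rvec" (rotation vector, rad) and "tvec" (3), from world to camera coordinates, as OpenCV has them; the wrist camera has in their place "hand_eye" (4x4, takes a point from camera to tool coordinates, whose origin is the TCP and whose axes are the flange's). Camera axes: x right, y down, z forward; pixel columns grow to the right and rows downward; lengths in m; the calibration is good to about 2 mm. A picture is of the moment at which its call begins: read the wrist's pose just before it. camera_model takes no time and is no camera call.
- arm.close_job(): hands the job in; it is judged then, once.
The state is a dict: "clock": time; "q": joint angles; "joint_velocities": joint speeds; "joint_torque": joint torques, N m; "tool_pos": TCP position; "orientation": TCP orientation; "force": force on the tool from outside, world axes, zero at the start; "torque": the same for the moment, N m; "finger_gap": finger opening in m; "gripper_force": force on a finger pad.
Only numpy, scipy, OpenCV 4.12 (cv2) and the standard library are available. Lean on these libraries where they do the work, as an engineer would, in place of code of your own. Each camera call takes 0.05 s, during which the arm holds its last target. There are 200 camera calls.

## Working session

There is one attempt and no reset: what is moved stays moved. The work goes in short steps, Python scripts to look and compute and a tool call to move; the robot and the scene stay as the last step left them, time stands still between calls to the robot, and variables do not carry over. Pictures are saved under pics/ and viewed, at most 11 in all, crops included, and the job is handed in when it is done.

Besides the shell and the picture viewer there is one more tool, called by a JSON object that holds its "fn" and its "kwargs". send_rows: Moves the arm, as the interface text tells. Its arguments: {"type":"object","properties":{"motion":{"type":"string"},"squeeze":{"type":"number"}},"required":["motion"]}

```bash
mkdir -p pics
python3 - <<'E'
from plant import arm
import cv2,numpy as np
s=arm.read_state();print({k:np.round(v,4).tolist() for k,v in s.items()},arm.grasp_offset)
ims=[]
for n in("scene","side","wrist"):
    m=arm.camera_model(n);print(n,m)
    im=arm.grab_frame(n)[:,:,::-1];cv2.imwrite(f"pics/{n}0.png",im)
E
```

```text
{'clock': 0.0, 'q': [58.6647, 20.5997, 86.5989, 0.0012, 72.909, -6.594], 'joint_velocities': [-0.0299, 0.0792, -0.0077, 0.0696, 0.0354, -0.0146], 'joint_torque': [0.0031, -52.7626, -27.8619, 0.0, 0.0133, 0.0], 'tool_pos': [0.2509, 0.5446, 0.4038], 'orientation': [[-0.9082, 0.4185, -0.001], [0.4185, 0.9082, -0.0016], [0.0002, -0.0019, -1.0]], 'force': [0.795, 0.2361, -0.8829], 'torque': [0.0007, -0.0297, 0.038], 'gripper_force': 0.0, 'finger_gap': 0.0854} 0.1547
scene {'fx': 428.7176730127937, 'fy': 428.7176730127937, 'cx': 317.4147592848952, 'cy': 197.33824342595784, 'k1': 0.029851462112822302, 'rvec': array([ 2.32451156, -0.69290381,  0.27413921]), 'tvec': array([-0.44347722,  0.17888439,  1.02542608])}
side {'fx': 492.49654657867273, 'fy': 492.49654657867273, 'cx': 315.2250296126662, 'cy': 203.37223535627777, 'k1': -0.11879725978070117, 'rvec': array([ 0.00848887, -2.73329157,  1.5176502 ]), 'tvec': array([0.4576484 , 0.13880378, 1.19109863])}
wrist {'fx': 331.8476557098362, 'fy': 331.8476557098362, 'cx': 320.8709497868127, 'cy': 195.87261682909536, 'k1': -0.02503149820566565, 'hand_eye': array([[ 2.14794800e-04, -9.61014875e-01, -2.76496589e-01,
         7.04722469e-02],
       [ 9.99999508e-01, -6.14281985e-05,  9.90348951e-04,
        -1.29828223e-03],
       [-9.68724761e-04, -2.76496666e-01,  9.61014389e-01,
         3.05631790e-02],
       [ 0.00000000e+00,  0.00000000e+00,  0.00000000e+00,
         1.00000000e+00]])}
```

View pics/scene0.png

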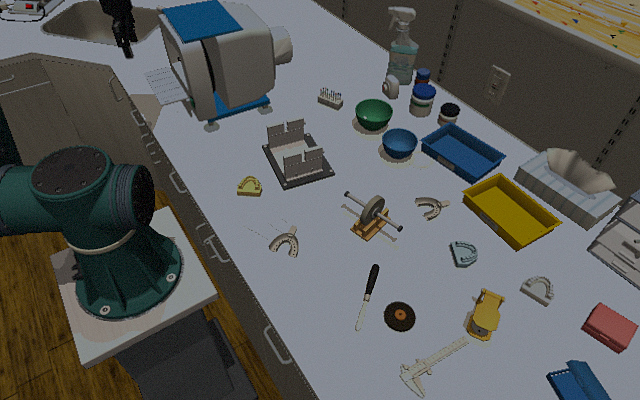

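View pics/side0.png

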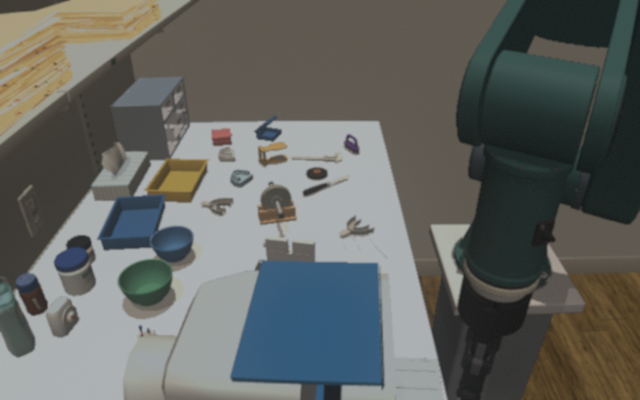

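The scene view has the stand at about (297,160) and the wheel on its rest at about (374,212). In the side view the wheel is at (276,200) and the stand is partly hidden at (290,250). I'll zoom in on the scene view.

```bash
cat > h.py <<'E'
import numpy as np,cv2
from plant import arm
def rays(name,px,T=None):
    m=arm.camera_model(name);K=np.array([[m['fx'],0,m['cx']],[0,m['fy'],m['cy']],[0,0,1]])
    n=cv2.undistortPoints(np.float64(px).reshape(-1,1,2),K,np.array([m['k1'],0,0,0.]))[:,0]
    d=np.c_[n,np.ones(len(n))]
    if name=='wrist':
        R,o=T;H=m['hand_eye'];return R@H[:3,3]+o,(R@H[:3,:3]@d.T).T
    R=cv2.Rodrigues(m['rvec'])[0];return -R.T@m['tvec'],(R.T@d.T).T
def plane(name,px,z,T=None):
    o,d=rays(name,px,T);z=np.broadcast_to(z,len(d));return o+d*((z-o[2])/d[:,2])[:,None]
def snap(name):
    s=arm.read_state();T=(np.array(s['orientation']),np.array(s['tool_pos']))
    return arm.grab_frame(name)[:,:,::-1].copy(),T
def proj(name,P,T=None):
    m=arm.camera_model(name);K=np.array([[m['fx'],0,m['cx']],[0,m['fy'],m['cy']],[0,0,1]])
    if name=='wrist':
        H=np.eye(4);H[:3,:3]=T[0];H[:3,3]=T[1];M=np.linalg.inv(H@m['hand_eye']);rv=cv2.Rodrigues(M[:3,:3])[0];tv=M[:3,3]
    else: rv,tv=m['rvec'],m['tvec']
    return cv2.projectPoints(np.float64(P).reshape(-1,3),rv,tv,K,np.array([m['k1'],0,0,0.]))[0][:,0]
E
python3 -c "
import cv2
a=cv2.imread('pics/scene0.png')[110:250,250:410];cv2.imwrite('pics/c1.png',cv2.resize(a,(640,560),interpolation=cv2.INTER_CUBIC))"
```

```text
(no output)
```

View pics/c1.png

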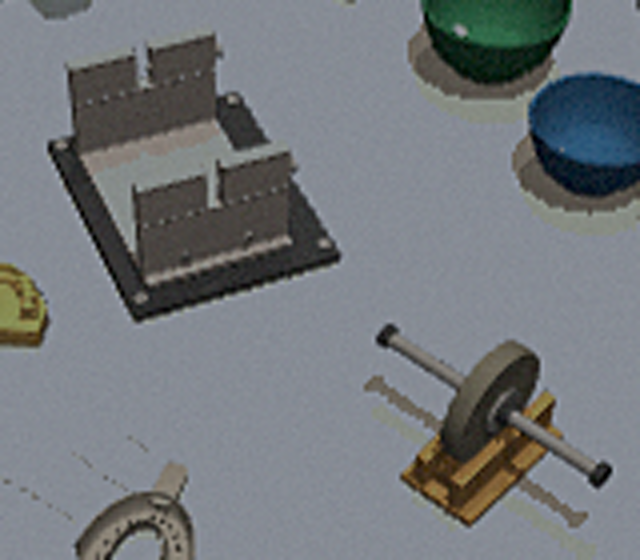

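The crop shows the dark base plate with corners at crop (50,147), (137,320), (340,257). The cheek slots are near (142,50) and (212,172), the plunger housings are on the right edges, and the axle caps are at (387,336) and (600,472). I'll compute rough poses.

Run:
```python
from h import *
np.set_printoptions(precision=4,suppress=True)
f=lambda p:np.array(p)/4+[250,110]
c=plane('scene',f([(50,147),(137,320),(340,257),(235,93)]),0.01);print('plate',c, np.linalg.norm(np.diff(c,axis=0),axis=1))
a=plane('scene',f([(387,336),(600,472)]),0.0578);print('axle',a,a.mean(0),np.degrees(np.arctan2(*(a[1]-a[0])[[1,0]])))
# cheek tops: outer corners and slot edges
t=plane('scene',f([(68,66),(133,51),(148,43),(215,34),(134,188),(206,176),(219,164),(293,151)]),0.1);print('cheeks',t)
print('hand', rays('wrist',[(320,196)],(np.array(arm.read_state()['orientation']),np.array(arm.read_state()['tool_pos']))))
m=arm.camera_model('wrist')
```

```text
plate [[ 0.4729  0.2185  0.01  ]
 [ 0.4369  0.0255  0.01  ]
 [ 0.5911 -0.0005  0.01  ]
 [ 0.6266  0.1959  0.01  ]] [0.1963 0.1564 0.1995]
axle [[ 0.546  -0.1157  0.0578]
 [ 0.5888 -0.2777  0.0578]] [ 0.5674 -0.1967  0.0578] -75.21848739711243
cheeks [[0.4835 0.1941 0.1   ]
 [0.5316 0.1836 0.1   ]
 [0.5455 0.1857 0.1   ]
 [0.5924 0.1681 0.1   ]
 [0.458  0.0563 0.1   ]
 [0.5049 0.0401 0.1   ]
 [0.5187 0.0456 0.1   ]
 [0.5685 0.0292 0.1   ]]
hand (array([0.1864, 0.573 , 0.3735]), array([[ 0.2501, -0.1186, -0.9609]]))
```

```bash
cat >> h.py <<'E'
def tofrac(p,yaw=None):
    "rows needed: total tool shift (in units of 30 mm) and turn (units of 5 deg) from measured pose to TCP p, tool-y angle yaw"
    s=arm.read_state();R=np.array(s['orientation']);d=R.T@(np.array(p)-s['tool_pos'])/.03
    cur=np.degrees(np.arctan2(R[1,1],R[0,1]));t=0 if yaw is None else -((yaw-cur+180)%360-180)/5
    return np.round(d,2),round(t,2),'tooly',round(cur,2),'tool z',np.round(R[:,2],4)
E
python3 - <<'E'
from h import *
np.set_printoptions(precision=3,suppress=True)
print(plane('scene',[(210,124),(270,100),(188,90)],0))
print(plane('scene',[(188,70),(205,115)],0.05))
print(plane('scene',[(190,25),(162,5),(240,5)],0.25))
print(plane('side',[(245,375),(378,382),(380,265),(260,265)],0.25))
print(tofrac([0.45,0.11,0.404]))
print('camera offset for R', np.array(arm.read_state()['orientation'])@[0.07,0,0])
E
```

```text
[[ 0.387  0.42   0.   ]
 [ 0.617  0.431 -0.   ]
 [ 0.401  0.64   0.   ]]
[[0.429 0.68  0.05 ]
 [0.374 0.407 0.05 ]]
[[0.443 0.583 0.25 ]
 [0.419 0.759 0.25 ]
 [0.635 0.626 0.25 ]]
[[0.536 0.543 0.25 ]
 [0.371 0.553 0.25 ]
 [0.347 0.325 0.25 ]
 [0.54  0.324 0.25 ]]
(array([-12.09, -10.38,   0.01]), 0, 'tooly', np.float64(65.26), 'tool z', array([-0.001, -0.001, -1.   ]))
camera offset for R [-0.064  0.029  0.   ]
```

View pics/wrist0.png

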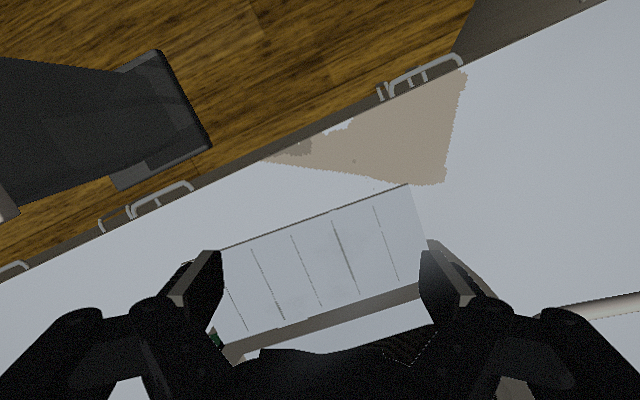

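The wrist view shows the fingers at the bottom and the grille tray beside the machine below. Image up is tool +x and image right is tool +y. I'll rise, back away from the machine in −y, then go above the stand.

{"fn": "send_rows", "kwargs": {"motion": "0 0 -1 0 1;0 0 -1 0 1;0 0 -1 0 1;-0.52 -0.89 0 0 1;-0.52 -0.89 0 0 1;-0.52 -0.89 0 0 1;-0.52 -0.89 0 0 1;-0.52 -0.89 0 0 1;-0.52 -0.89 0 0 1;-0.52 -0.89 0 0 1", "squeeze": 60}}

```text
clock: 0.98
tool_pos: [0.2717, 0.328, 0.4944]
orientation: [[-0.908, 0.418, -0.0], [0.418, 0.908, -0.0], [0.0, -0.0, -1.0]]
force: [1.2, -0.5, -0.3]
finger_gap: 0.0856
gripper_force: 0.0
```

Run:
```python
from h import *
print(arm.read_state()['clock'],tofrac([0.555,0.105,0.45],79.6))
```

```text
0.9833 (array([-11.69,  -2.8 ,   1.48]), np.float64(-2.86), 'tooly', np.float64(65.28), 'tool z', array([-2.e-04, -4.e-04, -1.e+00]))
```

{"fn": "send_rows", "kwargs": {"motion": "-1 -0.24 0.1 0 1;-1 -0.24 0.1 0 1;-1 -0.24 0.1 0 1;-1 -0.24 0.1 0 1;-1 -0.24 0.1 0 1;-1 -0.24 0.1 0 1;-1 -0.24 0.1 0 1;-1 -0.24 0.1 0 1;-1 -0.24 0.1 0 1;-1 -0.24 0.1 0 1"}}

```text
clock: 1.82
tool_pos: [0.5153, 0.1373, 0.4643]
orientation: [[-0.908, 0.419, -0.001], [0.419, 0.908, -0.0], [0.001, -0.0, -1.0]]
force: [-0.5, 0.2, 0.1]
finger_gap: 0.0853
gripper_force: 0.0
```

{"fn": "send_rows", "kwargs": {"motion": "-1 -0.24 0.24 0 1;-0.69 -0.16 0.24 0 1;0 0 0 -1 1;0 0 0 -1 1;0 0 0 -0.86 1;0 0 0 0 1;0 0 0 0 1"}}

```text
clock: 2.4
tool_pos: [0.5553, 0.1064, 0.45]
orientation: [[-0.983, 0.183, -0.001], [0.183, 0.983, -0.0], [0.001, -0.0, -1.0]]
force: [-0.1, -0.0, -0.1]
finger_gap: 0.0852
gripper_force: 0.0
```

Run:
```python
from h import *
im,T=snap('wrist');cv2.imwrite('pics/w1.png',im);np.savez('w1.npz',R=T[0],t=T[1]);print(T)
```

```text
(array([[-9.83023655e-01,  1.83477441e-01, -7.22429153e-04],
       [ 1.83477589e-01,  9.83023882e-01, -1.44376396e-04],
       [ 6.83675299e-04, -2.74474972e-04, -9.99999729e-01]]), array([0.55531001, 0.10638317, 0.45000298]))
```

View pics/w1.png

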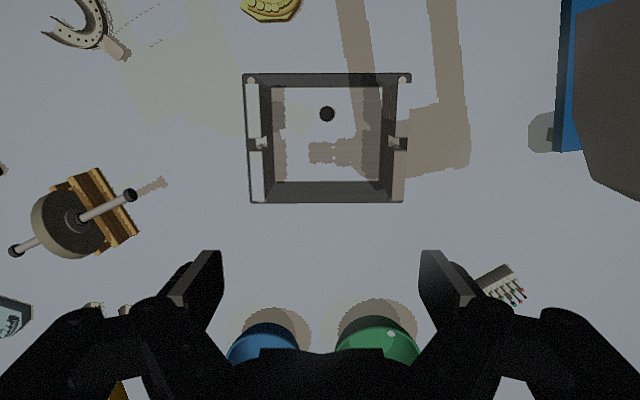

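The wrist view shows the stand at pixels (243..411, 74..203), with slot notches in the cheeks at about (258,143) and (398,143). The wheel is at about (73,220). I'll zoom in on the stand.

Run:
```python
import cv2
a=cv2.imread('pics/w1.png')[65:210,235:420];cv2.imwrite('pics/c2.png',cv2.resize(cv2.convertScaleAbs(a,alpha=1.5,beta=10),(740,580),interpolation=cv2.INTER_CUBIC))
```

```text
(no output)
```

View pics/c2.png

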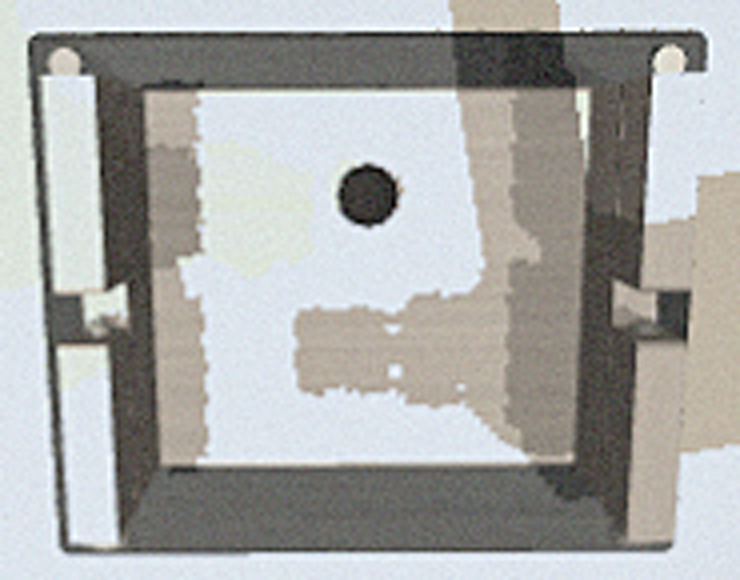

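Top faces are at z = 0.1. The slot edges are at crop y ≈ 292 and 343, centred at x ≈ 76 on the left cheek and 662 on the right. The cheek ends are at y ≈ 74 and 543. I'll convert these and also the wheel (caps at (15,250) and (130,195)).

Run:
```python
from h import *
np.set_printoptions(precision=4,suppress=True)
d=np.load('w1.npz');T=(d['R'],d['t'])
f=lambda p:np.array(p)/4+[235-.4,65-.4]
P=plane('wrist',f([(76,292),(76,343),(662,292),(662,343)]),.1,T);L,R_=P[:2].mean(0),P[2:].mean(0)
print(P,'slots',L,R_,'mid',(L+R_)/2,'dir',np.degrees(np.arctan2(*(R_-L)[[1,0]])),np.linalg.norm(R_-L))
E_=plane('wrist',f([(71,75),(93,543),(679,72),(652,543)]),.1,T);print('ends',E_,E_.mean(0),np.degrees(np.arctan2(*(E_[1]-E_[0])[[1,0]])),np.degrees(np.arctan2(*(E_[3]-E_[2])[[1,0]])))
C=plane('wrist',f([(30,35),(706,35),(668,549),(64,549)]),.01,T);print('plate',C,C.mean(0))
A=plane('wrist',[(15,250),(130,195)],.0578,T);print('axle',A,A.mean(0),np.degrees(np.arctan2(*(A[1]-A[0])[[1,0]])),np.linalg.norm(A[1]-A[0]))
c=A.mean(0)
print(tofrac([c[0],c[1],.4],np.degrees(np.arctan2(*(A[1]-A[0])[[1,0]]))))
```

```text
[[0.507  0.0491 0.1   ]
 [0.5189 0.0462 0.1   ]
 [0.5327 0.1867 0.1   ]
 [0.5448 0.1852 0.1   ]] slots [0.513  0.0476 0.1   ] [0.5387 0.1859 0.1   ] mid [0.5259 0.1168 0.1   ] dir 79.44179800429795 0.14069975072277738
ends [[0.4588 0.0596 0.1   ]
 [0.5687 0.0384 0.1   ]
 [0.4836 0.1966 0.1   ]
 [0.5945 0.1767 0.1   ]] [0.5264 0.1178 0.1   ] -10.897273112933531 -10.1568933785136
plate [[0.4382 0.0339 0.01  ]
 [0.4743 0.2277 0.01  ]
 [0.6282 0.1981 0.01  ]
 [0.5924 0.0062 0.01  ]] [0.5333 0.1165 0.01  ]
axle [[ 0.5867 -0.2794  0.0578]
 [ 0.5466 -0.1147  0.0578]] [ 0.5667 -0.197   0.0578] 103.68087156185419 0.1695071451148323
(array([-2.23, -9.88,  1.67]), np.float64(-4.85), 'tooly', np.float64(79.43), 'tool z', array([-0.0004, -0.0001, -1.    ]))
```

{"fn": "send_rows", "kwargs": {"motion": "-0.22 -0.99 0.17 0 1;-0.22 -0.99 0.17 0 1;-0.22 -0.99 0.17 0 1;-0.22 -0.99 0.17 0 1;-0.22 -0.99 0.17 0 1;-0.22 -0.99 0.17 0 1;-0.22 -0.99 0.17 0 1;-0.22 -0.99 0.17 0 1;-0.22 -0.99 0.17 0 1;-0.22 -0.99 0.17 0 1"}}

```text
clock: 3.28
tool_pos: [0.5663, -0.1989, 0.3992]
orientation: [[-0.983, 0.183, 0.0], [0.183, 0.983, -0.0], [-0.0, -0.0, -1.0]]
force: [0.4, 0.5, -0.1]
finger_gap: 0.0858
gripper_force: 0.0
```

{"fn": "send_rows", "kwargs": {"motion": "0 0 0 -0.99 0.4;0 0 0 -0.99 0.4;0 0 0 -0.99 0.4;0 0 0 -0.99 0.4;0 0 0 -0.95 0.4;0 0 0 0 0.4;0 0 0 0 0.4"}}

```text
clock: 3.87
tool_pos: [0.5665, -0.1975, 0.3994]
orientation: [[-0.971, -0.24, 0.0], [-0.24, 0.971, -0.0], [-0.0, -0.0, -1.0]]
force: [-0.2, 0.4, 0.8]
finger_gap: 0.0594
gripper_force: 0.0
```

Run:
```python
from h import *
im,T=snap('wrist');cv2.imwrite('pics/w2.png',im);np.savez('w2.npz',R=T[0],t=T[1]);print(T,arm.read_state()['finger_gap'])
cv2.imwrite('pics/c3.png',cv2.resize(im[60:320,120:520],None,fx=2,fy=2,interpolation=cv2.INTER_CUBIC))
```

```text
(array([[-9.70658439e-01, -2.40462454e-01,  5.23158570e-05],
       [-2.40462459e-01,  9.70658423e-01, -1.76039022e-04],
       [-8.45005225e-06, -1.83453762e-04, -9.99999983e-01]]), array([ 0.56648823, -0.19747356,  0.39939697])) 0.06011121765471104
```

View pics/c3.png

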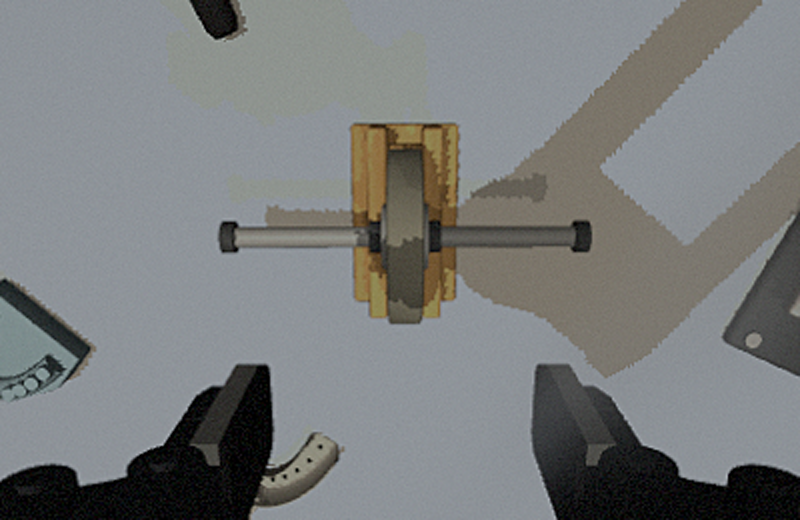

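The wheel is seen from above. The axle is horizontal at crop row 237, with the cap ends at x ≈ 219 and 591 and the disc centred at x ≈ 405. The axle is well aligned with tool y.

Run:
```python
from h import *
np.set_printoptions(precision=4,suppress=True)
d=np.load('w2.npz');T=(d['R'],d['t'])
f=lambda p:np.array(p)/2+[120-.25,60-.25]
A=plane('wrist',f([(219,237),(591,236.5)]),.0578,T);c=A.mean(0);y=np.degrees(np.arctan2(*(A[1]-A[0])[[1,0]]))
print('axle',A,c,y,np.linalg.norm(A[1]-A[0]))
D=plane('wrist',f([(387,200),(423,200)]),.095,T).mean(0);print('disc top',D)
print(tofrac([c[0],c[1],.0578+.192],y))
```

```text
axle [[ 0.5886 -0.2835  0.0578]
 [ 0.5454 -0.1097  0.0578]] [ 0.567  -0.1966  0.0578] 103.99156472184737 0.17905302108213675
disc top [ 0.5435 -0.2027  0.095 ]
(array([-0.02,  0.02,  4.99]), np.float64(-0.01), 'tooly', np.float64(103.92), 'tool z', array([-0.    , -0.0001, -1.    ]))
```

{"fn": "send_rows", "kwargs": {"motion": "0 0 1 0 0.4;0 0 1 0 0.4;0 0 1 0 0.4;0 0 0.7 0 0.4;0 0 0.5 0 0.4;0 0 0.5 0 0.4;0 0 0.27 0 0.4;0 0 0 0 0.4;0 0 0 0 0.4"}}

```text
clock: 4.67
tool_pos: [0.5666, -0.1976, 0.2503]
orientation: [[-0.97, -0.243, -0.0], [-0.243, 0.97, 0.0], [0.0, 0.0, -1.0]]
force: [0.8, -0.6, 0.8]
finger_gap: 0.0601
gripper_force: 0.0
```

{"fn": "send_rows", "kwargs": {"motion": "0 0 0 0 -1;0 0 0 0 -1;0 0 0 0 -1;0 0 0 0 -1;0 0 0 0 -1;0 0 0 0 -1;0 0 0 0 -1;0 0 0 0 -1", "squeeze": 70}}

```text
clock: 5.33
tool_pos: [0.5668, -0.1975, 0.2511]
orientation: [[-0.97, -0.244, 0.001], [-0.244, 0.97, -0.0], [-0.001, -0.0, -1.0]]
force: [-0.6, 1.7, 6.0]
finger_gap: 0.0143
gripper_force: 68.9
```

{"fn": "send_rows", "kwargs": {"motion": "0 0 -0.2 0 -1;0 0 -0.4 0 -1;0 0 -0.6 0 -1;0 0 -1 0 -1;0 0 -1 0 -1;0 0 -1 0 -1;0 0 -0.8 0 -1;0 0 0 0 -1;0 0 0 0 -1"}}

```text
clock: 6.08
tool_pos: [0.5667, -0.1978, 0.4019]
orientation: [[-0.97, -0.244, 0.003], [-0.244, 0.97, -0.002], [-0.003, -0.003, -1.0]]
force: [0.3, 0.1, -4.0]
finger_gap: 0.0143
gripper_force: 68.7
```

Run:
```python
from h import *
im,T=snap('wrist');cv2.imwrite('pics/w3.png',im);np.savez('w3.npz',R=T[0],t=T[1])
print(arm.read_state()['force'],arm.read_state()['torque'],T)
cv2.imwrite('pics/c4.png',cv2.resize(im[120:400,120:520],None,fx=2,fy=2,interpolation=cv2.INTER_CUBIC))
print(tofrac([.5259,.117,.40],79.44))
```

```text
[-0.94519403  0.19965893 -4.08871359] [-0.01849133 -0.03516974  0.01537717] (array([[-0.96983461, -0.24374428,  0.00309194],
       [-0.24375058,  0.96983619, -0.00184978],
       [-0.0025478 , -0.00254765, -0.99999351]]), array([ 0.56669439, -0.19781116,  0.40194346]))
(array([-1.26, 10.49,  0.  ]), np.float64(4.93), 'tooly', np.float64(104.11), 'tool z', array([-3.e-04, -1.e-04, -1.e+00]))
```

View pics/c4.png

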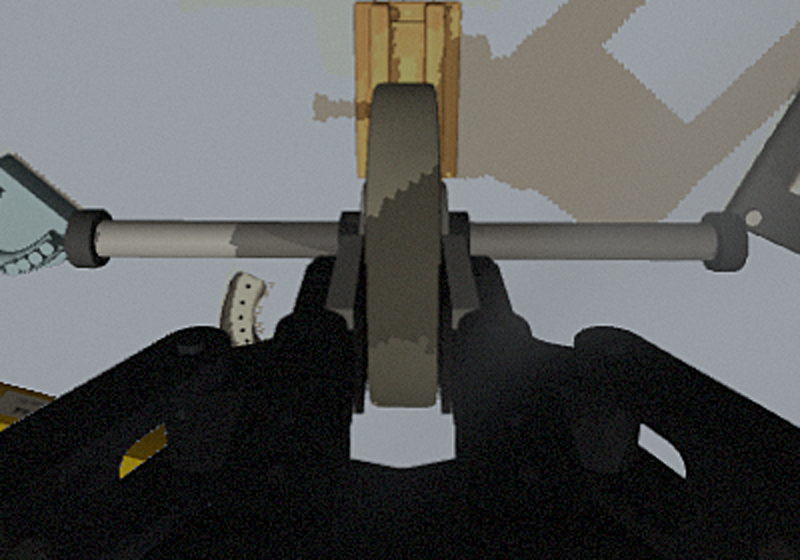

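The wheel is held square. The caps are at crop (88,238) and (726,241) and the axle is essentially level. I'll compute its centre in the tool frame and the move to the slots.

```bash
cat >> h.py <<'E'
def axle_tool():
    d=np.load('w3.npz');T=(d['R'],d['t'])
    f=lambda p:np.array(p)/2+[120-.25,120-.25]
    A=plane('wrist',f([(66,238),(748,241)]),T[1][2]-.193,T)
    return (T[0].T@(A-T[1]).T).T
E
python3 - <<'E'
from h import *
np.set_printoptions(precision=4,suppress=True)
A=axle_tool();print(A,A.mean(0),np.linalg.norm(A[1]-A[0]))
for z in (.36,):
  print(tofrac([.5259,.1170,z],79.44))
E
```

```text
[[ 0.0005 -0.0904  0.1932]
 [-0.0002  0.0915  0.1928]] [0.0002 0.0005 0.193 ] 0.18193418777467274
(array([-1.26, 10.49,  1.33]), np.float64(4.93), 'tooly', np.float64(104.11), 'tool z', array([-0.0003, -0.0001, -1.    ]))
```

{"fn": "send_rows", "kwargs": {"motion": "-0.12 0.6 0 0 -1;-0.12 0.9 0 0 -1;-0.12 1 0 0 -1;-0.12 1 0 0 -1;-0.12 1 0 0 -1;-0.12 1 0 0 -1;-0.12 1 0 0 -1;-0.14 1 0 0 -1;-0.14 1 0 0 -1;-0.14 1 0 0 -1"}}

```text
clock: 6.97
tool_pos: [0.5323, 0.0893, 0.3978]
orientation: [[-0.97, -0.244, -0.005], [-0.244, 0.97, -0.0], [0.005, 0.001, -1.0]]
force: [0.4, 0.3, -3.7]
finger_gap: 0.0144
gripper_force: 68.7
```

{"fn": "send_rows", "kwargs": {"motion": "0 0.6 0.3 0 -1;0 0.39 0.4 0 -1;0 0 0.4 0.8 -1;0 0 0.2 0.9 -1;0 0 0 0.9 -1;0 0 0 0.9 -1;0 0 0 0.8 -1;0 0 0 0.63 -1;0 0 0 0 -1;0 0 0 0 -1"}}

```text
clock: 7.8
tool_pos: [0.5256, 0.1167, 0.3594]
orientation: [[-0.983, 0.181, -0.004], [0.181, 0.983, -0.0], [0.004, -0.001, -1.0]]
force: [0.3, 0.4, -4.2]
finger_gap: 0.0145
gripper_force: 68.8
```

Run:
```python
from h import *
im,T=snap('wrist');cv2.imwrite('pics/w4.png',im);np.savez('w4.npz',R=T[0],t=T[1])
print(arm.read_state()['force'],T)
a=cv2.convertScaleAbs(im[60:330,120:520],alpha=1.4)
cv2.imwrite('pics/c5.png',cv2.resize(a,None,fx=2,fy=2,interpolation=cv2.INTER_CUBIC))
print(tofrac([.5259,.117,.298],79.44))
```

```text
[ 0.09562574 -0.17268851 -3.42145624] (array([[-9.83421060e-01,  1.81299579e-01, -3.67174790e-03],
       [ 1.81302535e-01,  9.83427249e-01, -4.86029547e-04],
       [ 3.52277999e-03, -1.14366889e-03, -9.99993141e-01]]), array([0.52562052, 0.11666477, 0.35943572]))
(array([-0.01,  0.01,  2.06]), np.float64(0.02), 'tooly', np.float64(79.56), 'tool z', array([-2.9e-03, -4.0e-04, -1.0e+00]))
```

View pics/c5.png

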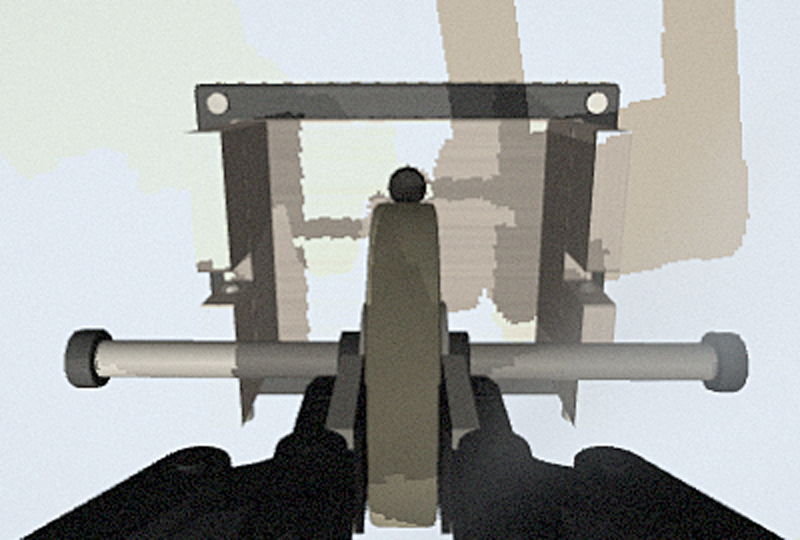

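Run:
```python
from h import *
np.set_printoptions(precision=4,suppress=True)
d=np.load('w4.npz');T=(d['R'],d['t'])
g=np.float32(cv2.cvtColor(cv2.imread('pics/w4.png'),cv2.COLOR_BGR2GRAY))
for c in (224,227,230,232,418,421,424): print(c,g[186:222,c].astype(int).tolist())
f=lambda p:np.array(p)/2+[120-.25,60-.25]
P=plane('wrist',f([(218,271),(218,303),(595,272),(595,304)]),.1,T);print(P,(P[0]+P[1])/2,(P[2]+P[3])/2,P.mean(0))
S=np.array([.5259,.1170,0]);u=np.array([np.cos(np.radians(79.44)),np.sin(np.radians(79.44)),0])
X=np.array([u[1],-u[0],0]);Z=np.array([0,0,.1])
print(proj('wrist',[S+Z+s*.07*u+k*.006*X for s in(-1,1) for k in(-1,1)],T))
```

```text
224 [164, 165, 170, 157, 117, 96, 100, 98, 102, 82, 130, 155, 154, 155, 156, 156, 154, 159, 160, 173, 178, 166, 111, 58, 54, 52, 117, 160, 166, 157, 164, 167, 167, 170, 170, 166]
227 [165, 165, 165, 165, 170, 171, 173, 177, 135, 81, 70, 65, 64, 66, 66, 66, 61, 64, 59, 62, 62, 58, 55, 66, 61, 48, 119, 158, 169, 167, 167, 167, 168, 164, 167, 168]
230 [169, 164, 164, 166, 164, 164, 166, 170, 132, 80, 64, 55, 59, 61, 63, 59, 61, 66, 68, 71, 61, 55, 60, 66, 59, 51, 115, 157, 171, 169, 167, 168, 167, 165, 168, 165]
232 [169, 167, 165, 168, 165, 167, 169, 158, 119, 79, 125, 150, 142, 129, 86, 61, 77, 78, 78, 78, 66, 62, 64, 63, 56, 51, 116, 158, 169, 165, 168, 166, 166, 167, 165, 166]
418 [100, 104, 107, 106, 104, 105, 104, 108, 103, 83, 68, 60, 65, 61, 63, 65, 71, 72, 76, 79, 79, 76, 76, 82, 79, 81, 97, 115, 129, 128, 126, 126, 128, 127, 129, 129]
421 [99, 102, 105, 104, 100, 105, 101, 102, 102, 88, 57, 51, 48, 56, 51, 58, 63, 76, 78, 90, 79, 75, 82, 83, 78, 78, 104, 114, 129, 131, 132, 131, 129, 124, 127, 124]
424 [98, 118, 131, 130, 129, 130, 128, 130, 126, 109, 127, 140, 134, 133, 157, 165, 162, 161, 159, 163, 164, 161, 138, 87, 72, 82, 103, 117, 132, 128, 128, 131, 132, 125, 128, 128]
[[0.5073 0.0514 0.1   ]
 [0.519  0.0483 0.1   ]
 [0.5322 0.1847 0.1   ]
 [0.5443 0.1834 0.1   ]] [0.5131 0.0499 0.1   ] [0.5382 0.184  0.1   ] [0.5257 0.117  0.1   ]
[[225.8288 195.663 ]
 [227.0839 211.4987]
 [420.4493 196.0776]
 [419.0609 211.8991]]
```

The slot edges measure at rows 194.3 and 212.2, within about 0.3 mm of the prediction. I'll descend carefully to the lips.

{"fn": "send_rows", "kwargs": {"motion": "0 0 0.3 0 -1;0 0 0.5 0 -1;0 0 0.5 0 -1;0 0 0.3 0 -1;0 0 0.2 0 -1;0 0 0.1 0 -1;0 0 0.05 0 -1;0 0 0 0 -1;0 0 0 0 -1"}}

```text
clock: 8.6
tool_pos: [0.5268, 0.1168, 0.3032]
orientation: [[-0.983, 0.183, 0.001], [0.183, 0.983, -0.0], [-0.001, 0.0, -1.0]]
force: [0.1, 0.2, -3.1]
finger_gap: 0.0146
gripper_force: 68.8
```

{"fn": "send_rows", "kwargs": {"motion": "0 0 0.05 0 -1;0 0 0.05 0 -1;0 0 0.05 0 -1;0 0 0.05 0 -1;0 0 0 0 -1"}}

```text
clock: 9.02
tool_pos: [0.5263, 0.1168, 0.2964]
orientation: [[-0.983, 0.183, -0.001], [0.183, 0.983, -0.0], [0.001, -0.0, -1.0]]
force: [-0.2, 0.3, -2.4]
finger_gap: 0.0146
gripper_force: 68.8
```

{"fn": "send_rows", "kwargs": {"motion": "0 0 0.04 0 -1;0 0 0.04 0 -1;0 0 0 0 -1"}}

```text
clock: 9.27
tool_pos: [0.5263, 0.1168, 0.294]
orientation: [[-0.983, 0.183, -0.0], [0.183, 0.983, -0.0], [0.0, -0.0, -1.0]]
force: [0.2, -0.1, -2.9]
finger_gap: 0.0143
gripper_force: 68.8
```

{"fn": "send_rows", "kwargs": {"motion": "0.01 0 0.04 0 -1;0 0 0.04 0 -1;0 0 0.04 0 -1;0 0 0 0 -1;0 0 0 0 -1"}}

```text
clock: 9.68
tool_pos: [0.5261, 0.1168, 0.2906]
orientation: [[-0.983, 0.183, -0.0], [0.183, 0.983, -0.0], [0.0, -0.0, -1.0]]
force: [-0.8, -0.2, -3.1]
finger_gap: 0.0142
gripper_force: 68.8
```

{"fn": "send_rows", "kwargs": {"motion": "0 0 0.04 0 -1;0 0 0.04 0 -1;0 0 0.04 0 -1;0 0 0 0 -1;0 0 0 0 -1"}}

```text
clock: 10.1
tool_pos: [0.5261, 0.1168, 0.287]
orientation: [[-0.983, 0.183, -0.0], [0.183, 0.983, -0.0], [0.0, -0.0, -1.0]]
force: [-0.5, -0.5, -3.4]
finger_gap: 0.0148
gripper_force: 68.8
```

{"fn": "send_rows", "kwargs": {"motion": "0 0 0.04 0 -1;0 0 0.04 0 -1;0 0 0.04 0 -1;0 0 0 0 -1;0 0 0 0 -1"}}

```text
clock: 10.52
tool_pos: [0.5261, 0.1168, 0.2834]
orientation: [[-0.983, 0.183, -0.0], [0.183, 0.983, -0.0], [0.0, -0.0, -1.0]]
force: [0.8, -0.2, -3.2]
finger_gap: 0.0146
gripper_force: 68.8
```

{"fn": "send_rows", "kwargs": {"motion": "0 0 0.03 0 -1;0 0 0.03 0 -1;0 0 0 0 -1;0 0 0 0 -1"}}

```text
clock: 10.85
tool_pos: [0.5261, 0.1168, 0.2816]
orientation: [[-0.983, 0.183, -0.0], [0.183, 0.983, -0.0], [0.0, -0.0, -1.0]]
force: [0.2, -0.6, -2.9]
finger_gap: 0.0148
gripper_force: 68.8
```

{"fn": "send_rows", "kwargs": {"motion": "0 0 0.03 0 -1;0 0 0.03 0 -1;0 0 0 0 -1;0 0 0 0 -1"}}

```text
clock: 11.18
tool_pos: [0.526, 0.1169, 0.28]
orientation: [[-0.983, 0.183, -0.0], [0.183, 0.983, -0.0], [0.0, -0.0, -1.0]]
force: [-0.7, 0.2, -1.5]
finger_gap: 0.0147
gripper_force: 69.1
```

{"fn": "send_rows", "kwargs": {"motion": "0 0 0.03 0 -1;0 0 0.03 0 -1;0 0 0 0 -1"}}

```text
clock: 11.43
tool_pos: [0.5259, 0.1169, 0.2789]
orientation: [[-0.983, 0.183, -0.0], [0.183, 0.983, 0.0], [0.0, -0.0, -1.0]]
force: [-3.9, 0.4, 5.5]
finger_gap: 0.0142
gripper_force: 70.1
```

{"fn": "send_rows", "kwargs": {"motion": "0 0 0.03 0 -1;0 0 0.03 0 -1;0 0 0 0 -1"}}

```text
clock: 11.68
tool_pos: [0.5253, 0.117, 0.2766]
orientation: [[-0.983, 0.183, -0.002], [0.183, 0.983, 0.0], [0.002, 0.0, -1.0]]
force: [-4.7, 2.0, 3.1]
finger_gap: 0.0142
gripper_force: 69.8
```

{"fn": "send_rows", "kwargs": {"motion": "0 0 0.03 0 -1;0 0 0.03 0 -1;0 0 0 0 -1"}}

```text
clock: 11.93
tool_pos: [0.5252, 0.117, 0.2743]
orientation: [[-0.983, 0.183, -0.002], [0.183, 0.983, 0.0], [0.002, -0.0, -1.0]]
force: [-3.8, 1.8, 0.7]
finger_gap: 0.0148
gripper_force: 69.5
```

{"fn": "send_rows", "kwargs": {"motion": "0 0 0.03 0 -1;0 0 0.03 0 -1;0 0 0 0 -1"}}

```text
clock: 12.18
tool_pos: [0.5253, 0.1169, 0.2721]
orientation: [[-0.983, 0.183, -0.002], [0.183, 0.983, -0.0], [0.002, -0.0, -1.0]]
force: [-3.6, 1.3, -1.3]
finger_gap: 0.0145
gripper_force: 69.0
```

{"fn": "send_rows", "kwargs": {"motion": "0 0 0.03 0 -1;0 0 0.03 0 -1;0 0 0 0 -1"}}

```text
clock: 12.43
tool_pos: [0.5254, 0.1168, 0.2701]
orientation: [[-0.983, 0.183, -0.002], [0.183, 0.983, -0.0], [0.002, -0.001, -1.0]]
force: [-3.7, 0.5, -5.0]
finger_gap: 0.0146
gripper_force: 68.7
```

{"fn": "send_rows", "kwargs": {"motion": "0 0 0.03 0 -1;0 0 0.03 0 -1;0 0 0 0 -1"}}

```text
clock: 12.68
tool_pos: [0.526, 0.1168, 0.2686]
orientation: [[-0.983, 0.183, -0.001], [0.183, 0.983, -0.0], [0.001, -0.0, -1.0]]
force: [-3.2, 1.2, -4.7]
finger_gap: 0.0145
gripper_force: 68.5
```

{"fn": "send_rows", "kwargs": {"motion": "0 0 0.03 0 -1;0 0 0.02 0 -1;0 0 0 0 -1"}}

```text
clock: 12.93
tool_pos: [0.5262, 0.1168, 0.2674]
orientation: [[-0.983, 0.183, 0.0], [0.183, 0.983, -0.0], [-0.0, -0.0, -1.0]]
force: [-2.5, 0.9, -4.6]
finger_gap: 0.0144
gripper_force: 68.6
```

{"fn": "send_rows", "kwargs": {"motion": "0 0 0.02 0 -1;0 0 0.02 0 -1;0 0 0 0 -1"}}

```text
clock: 13.18
tool_pos: [0.5265, 0.1168, 0.2665]
orientation: [[-0.983, 0.183, 0.001], [0.183, 0.983, -0.0], [-0.001, 0.0, -1.0]]
force: [-2.3, 1.2, -3.7]
finger_gap: 0.0143
gripper_force: 68.6
```

{"fn": "send_rows", "kwargs": {"motion": "0 0 0.02 0 -1;0 0 0 0 -1;0 0 0 0 -1"}}

```text
clock: 13.43
tool_pos: [0.5265, 0.1169, 0.2663]
orientation: [[-0.983, 0.183, 0.001], [0.183, 0.983, 0.0], [-0.001, 0.0, -1.0]]
force: [-3.4, 0.9, 2.0]
finger_gap: 0.0146
gripper_force: 69.5
```

{"fn": "send_rows", "kwargs": {"motion": "0 0 0.015 0 -1;0 0 0 0 -1;0 0 0 0 -1"}}

```text
clock: 13.68
tool_pos: [0.5265, 0.1169, 0.266]
orientation: [[-0.983, 0.183, 0.001], [0.183, 0.983, 0.0], [-0.001, 0.0, -1.0]]
force: [-3.0, 1.7, 4.6]
finger_gap: 0.0147
gripper_force: 70.0
```

Run:
```python
from h import *
print(arm.read_state()['force'],arm.read_state()['torque'])
im,T=snap('wrist');np.savez('w5.npz',R=T[0],t=T[1]);cv2.imwrite('pics/w5.png',im);a=cv2.convertScaleAbs(im[120:400,120:520],alpha=1.4)
cv2.imwrite('pics/c6.png',cv2.resize(a,None,fx=2,fy=2,interpolation=cv2.INTER_CUBIC))
```

```text
[-2.95641761  1.67455301  4.62504456] [-0.26567196  0.76575413  0.08707288]
```

View pics/c6.png

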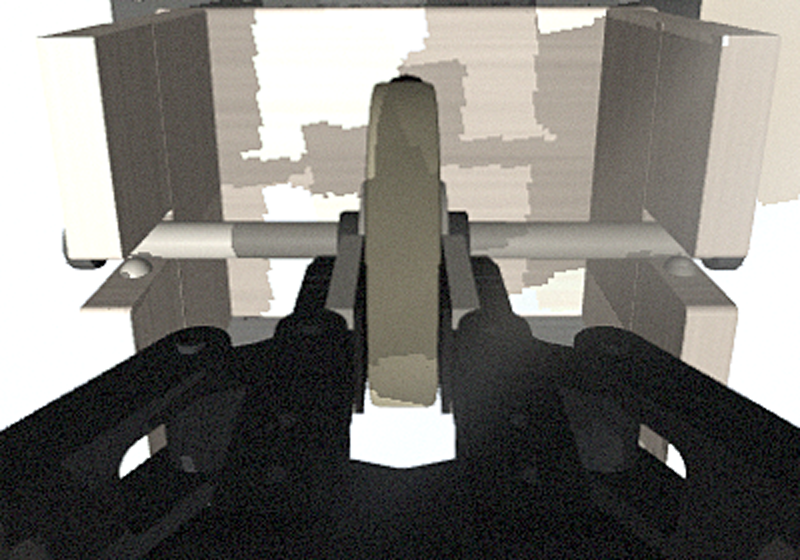

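Both plunger balls are out over the axle, at (135,268) and (680,268), and both ends sit in the slots. I'll release, rise and check.

{"fn": "send_rows", "kwargs": {"motion": "0 0 0 0 -0.2;0 0 0 0 0;0 0 0 0 0;0 0 0 0 0;0 0 0 0 0;0 0 0 0 0"}}

```text
clock: 14.23
tool_pos: [0.5263, 0.1168, 0.2654]
orientation: [[-0.983, 0.183, 0.0], [0.183, 0.983, -0.0], [-0.0, 0.0, -1.0]]
force: [-0.1, 0.5, 0.2]
finger_gap: 0.0426
gripper_force: 0.0
```

{"fn": "send_rows", "kwargs": {"motion": "0 0 -0.2 0 0;0 0 -0.4 0 0;0 0 -0.6 0 0;0 0 -0.8 0 0;0 0 -1 0 0;0 0 -1 0 0;0 0 -1 0 0;0 0 0 0 0;0 0 0 0 0;0 0 0 0 0"}}

```text
clock: 15.07
tool_pos: [0.5258, 0.1168, 0.4153]
orientation: [[-0.983, 0.183, -0.0], [0.183, 0.983, -0.0], [0.0, -0.0, -1.0]]
force: [0.5, -0.3, -0.7]
finger_gap: 0.0424
gripper_force: 0.0
```

Run:
```python
from h import *
im,T=snap('wrist');np.savez('w6.npz',R=T[0],t=T[1]);cv2.imwrite('pics/w6.png',im);a=cv2.convertScaleAbs(im[100:260,220:420],alpha=1.5)
cv2.imwrite('pics/c7.png',cv2.resize(a,None,fx=4,fy=3.75,interpolation=cv2.INTER_CUBIC)[:600])
```

```text
(no output)
```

View pics/c7.png

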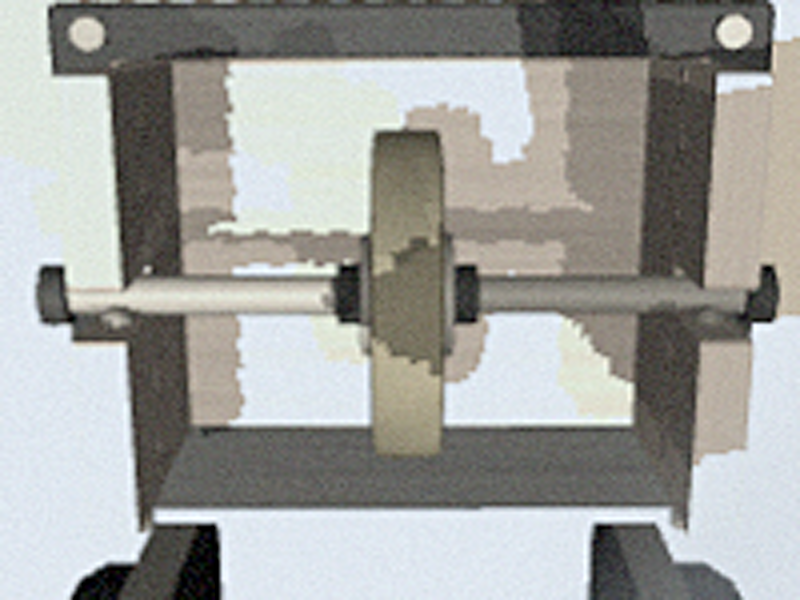

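The wheel sits upright between the cheeks. The axle is level at row 294, the caps are at x ≈ 50 and 765 (symmetric about the disc at 407), and both balls lie over the axle. The gripper is clear, so I'm handing in.

```bash
python3 -c "
from plant import arm
print(arm.close_job())"
```

```text
the job is handed in; nothing more can be done
None
```

The wheel's axle is seated in both slots under the plungers and released with the gripper clear, and the job was handed in at about 15 s; the hand-in call returned no verdict.

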